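Check the warmed ramekin with the surface probe

TASK

Set the ramekin with the blue dot inside it upright in the middle of the dark slate coaster on the narrow oak shelf, without dropping it, and let go of it. Then take the orange surface thermometer out of its holder and hold it upright with its spring tip on the blue dot, pressed lightly so that the tip is about half pushed in. Finish like that, still holding the thermometer on the dot (touch the ramekin with nothing else), and leave the jar, the plain ramekin, the bowl, the scraper and the holder where they are.

Things in the scene. Friction and masses are not known exactly. Their poses are not given: they have to be found in the camera images.
- ramekin: White straight-sided ceramic ramekin, open at the top, 62 mm outside diameter, 38 mm high, wall 4 mm, inner floor 6 mm above its underside, foot 56 mm across, about 0.17 kg (0.13 to 0.22). It alone has a blue dot on its inner floor. It starts upright on the bench and may trade places with the plain ramekin. Origin: centre of its underside, z up.
- dot (a point): Centre of the blue dot, 16 mm across, on the inner floor of the ramekin: 11 mm off the ramekin's axis (along its x), 6 mm above its underside. It moves with the ramekin.
- plain_ramekin: The same white ramekin (62 mm diameter, 38 mm high) without any dot: leave alone. Origin: centre of its underside.
- shelf: Fixed narrow oak shelf standing on the bench: board 90 mm deep (its x) and 420 mm long (its y), 18 mm thick, top face 80 mm above the bench. Origin: at bench height under the board's centre.
- coaster: Dark grey slate coaster, 84 mm diameter, 4 mm thick, fixed on top of the shelf board near one end (either end). Origin: centre of its underside, on the shelf's top; its top face is 4 mm above that.
- jar: Glass jar with clamp lid, 76 mm diameter (90 mm over the wire clamp), 115 mm high, standing on the shelf near the end without the coaster: leave alone. Origin: centre of its underside.
- holder: Fixed dark wooden block, 60 x 60 mm and 90 mm high, with an upright 18 mm through hole in its middle in which the thermometer hangs. Origin: centre of its underside.
- probe: Surface thermometer, about 0.1 kg, hanging upright in the holder on its collar. Origin: centre of the collar's underside (at the start level with the holder's top), z up along the thermometer. Black collar 30 mm diameter from z 0 to 4 mm; above it the orange square handle, 24 x 24 mm with faces square to its x and y axes, from z 4 to 76 mm; below, the 8 mm steel stem and spring tip reach down to z -81 mm. Lift it at least 85 mm to draw it out of the holder.
- tip (a point): Centre of the flat underside of the thermometer's spring tip (copper foot, 9 mm across), 81 mm below the collar's underside when not pressed.
- probe_tip (a joint): How far the spring tip is pushed in along the thermometer, in m: 0 free, 0.014 fully in. It begins to move at about 1 N and takes about 2.75 N at half travel (0.007) and 4.5 N fully in (250 N/m).
- bowl: Pale plastic proofing bowl, 170 mm across, 70 mm high, on the bench on the robot's left: leave alone. Origin: centre of its underside.
- scraper: Steel bench scraper with oak grip lying flat, 110 x 150 mm, 18 mm high, on the bench on the robot's right: leave alone. Origin: centre of its underside.
There are look-alikes about, which are no part of the job. Of the things that look like the probe, the largest one is meant.

How it is judged:
By the outcome, as a careful person would: the job done as asked, in the order asked, and still so for the second after the job is handed in, while the arm keeps its last pose, push and grip.
It also fails if it takes over 58 s, if anything falls off the work surface, if the arm or the gripper's body presses on something with over 40 N, if the wrist force passes 120 N, or if a joint passes its speed limit or range.

ROBOT

A 6-joint arm with a two-finger parallel gripper is mounted at the origin on the work surface. World frame = base frame: x ahead of the robot, y to its left, z up, the work surface at z = 0. Lengths are in m, angles in rad, forces in N, time in s.
With the tool pointing down it reaches from about 0.35 to 0.775 m from the base axis. Payload 5.5 kg.
Tool frame: the origin (TCP) lies on the centre line of the jaws, within the pads' length; the fingertips stand 17 mm ahead of it and the grasp point (between the pads) lies 2 mm behind it; z points along the fingers, y is the direction in which the jaws open and shut (so a half turn about z gives the same grasp; the last joint's range is limited). The gripper opens to 85 mm and grips with 20 to 120 N. Pads are 22 mm wide; open, the fingers measure 114 mm over their backs; the gripper's body (76 mm by 85 mm) begins 54 mm behind the grasp point. The pads swing forward as they close: fully open they stand 13 mm farther back than shut.
Start: joints at [-1.464, 0.313, 0.046, 1.304, 0, 1.431], TCP at [0.14, -0.558, 0.248] pointing down, gripper open.
Joint ranges: [-2.76, 2.76], [-0.86, 1.69], [-1.03, 1.26], [-2.2, 2.34], [-1.47, 1.5], [-3.14, 3.14]. Speed limits (rad/s): [2.57, 2.57, 3.14, 3.14, 3.14, 3.14].

INTERFACE

Orientations are given as a unit quaternion [w, x, y, z].
In Python, from workcell import env gives the robot as it stands.
- The arm moves only by the tool servo_tool, never from a script. Its argument "increments" is a list of rows, each an object of numbers: "claw": the closure, from 0 (fully open) to 1 (shut); "x", "y", "z": the shift along the world's x, y, z in units of 25 mm (1.0 is 25 mm); "ax", "ay", "az": the turn, a rotation vector about the world's x, y, z in units of 8 degrees (1.0 is 8 degrees). A call has 1 to 5 rows; each row shifts and turns the commanded pose from where the row before left it; what a row does not reach is not made up. A row lasts 1/10 s, in which the tool goes at most 50 mm and 8.59 degrees, less where a joint would pass 70% of its speed; a pose out of reach is approached as far as the arm can. A call is refused whole if a number of a shift passes 1 or a number of a turn 1, either way. A call with a gripper value outside its range is refused whole. The fingers move at their own pace and stop on an object; "newtons" is the grip in N (left out, the last holds). Time passes only in rows, so rows that do not move let the fingers close. It gives the time, the measured TCP pose, the force and the opening at its end, in the units of the state.
- env.get_state(): the state, without advancing time (a new reading comes with each control period).
- env.read_camera(name): name is "scene" or "side" or "wrist"; returns the picture (384x512x3 uint8, red, green, blue); there is no depth.
- env.calibration(name): a dict with "K" (3x3 intrinsics, pixels), "distortion" ([k1, k2, p1, p2, k3] as OpenCV has them; the pictures are not rectified), "world_to_cam" (4x4, takes a point from world to camera coordinates). Camera axes: x right, y down, z forward; pixel columns grow to the right and rows downward; lengths in m; the calibration is good to about 2 mm. A picture is of the moment at which its call begins: read the wrist's pose just before it. calibration takes no time and is no camera call; for the wrist camera it gives the pose at the moment of the call.
- env.hand_in(): hands the job in, once; it reports no verdict.
The state is a dict: "clock": time; "joint_pos": joint angles; "qvel": joint speeds; "tau": joint torques, N m; "tcp_pos": TCP position; "orientation": TCP orientation; "wrist_force": force on the tool from outside, world axes, zero at the start; "ft_torque": the same for the moment, N m; "finger_gap": finger opening in m.
Only numpy, scipy, OpenCV 4.12 (cv2) and the standard library are available. Lean on these libraries where they do the work, as an engineer would, in place of code of your own. Each camera call takes 0.05 s, during which the arm holds its last target.

## Working session

There is one attempt and no reset: what is moved stays moved. The work goes in short steps, Python scripts to look and compute and a tool call to move; the robot and the scene stay as the last step left them, time stands still between calls to the robot, and variables do not carry over. Pictures are saved under pics/ and viewed, and the job is handed in when it is done.

Besides the shell and the picture viewer there is one more tool, called after "Emit:" as name(argument=value, ...) on one line, values as JSON. servo_tool: Moves the arm, as the interface text tells. Its arguments: {"type":"object","properties":{"increments":{"type":"array"},"newtons":{"type":"number"}},"required":["increments"]}

```bash
ls; mkdir -p pics
cat > h.py <<'E'
import numpy as np, cv2
from workcell import env
def snap(n,f):
    im=env.read_camera(n); cv2.imwrite('pics/'+f,im[:,:,::-1]); return im
def ray(c,uv):
    K=np.array(c['K']);d=np.array(c['distortion']);T=np.array(c['world_to_cam'])
    p=cv2.undistortPoints(np.array(uv,float).reshape(-1,1,2),K,d).reshape(-1,2)
    R=T[:3,:3];o=-R.T@T[:3,3]
    return o,(np.c_[p,np.ones(len(p))]@R)
def onz(c,uv,z):
    o,d=ray(c,uv); return o+d*((z-o[2])/d[:,2])[:,None]
def proj(c,P):
    T=np.array(c['world_to_cam']);
    r,_=cv2.Rodrigues(T[:3,:3]); return cv2.projectPoints(np.array(P,float).reshape(-1,1,3),r,T[:3,3],np.array(c['K']),np.array(c['distortion']))[0].reshape(-1,2)
def tri(c1,u1,c2,u2):
    o1,d1=ray(c1,[u1]);o2,d2=ray(c2,[u2]);d1=d1[0]/np.linalg.norm(d1);d2=d2[0]/np.linalg.norm(d2)
    s=np.linalg.lstsq(np.c_[d1,-d2],o2-o1,rcond=None)[0]
    a=o1+d1*s[0];b=o2+d2*s[1];return (a+b)/2,np.linalg.norm(a-b)
E
python3 - <<'E'
from h import *
np.set_printoptions(precision=4,suppress=True)
s=env.get_state();print(s)
for n in ['scene','side','wrist']:
    c=env.calibration(n);T=np.array(c['world_to_cam']);print(n,-T[:3,:3].T@T[:3,3],T[2,:3],c['K'][0][0]);snap(n,n+'0.png')
E
```

```text
pics
{'clock': 0.0, 'joint_pos': array([-1.4636,  0.314 ,  0.045 ,  1.3036,  0.    ,  1.4312]), 'qvel': array([ 0.0008,  0.0001, -0.0001,  0.0009,  0.0017,  0.0005]), 'tau': array([ -0.0004, -48.0627,  29.8533,   0.0193,  -0.0001,  -0.    ]), 'tcp_pos': array([ 0.1404, -0.5571,  0.2474]), 'orientation': array([-0.0009,  0.9924,  0.1231,  0.    ]), 'wrist_force': array([-0.353 , -0.2293, -0.3521]), 'ft_torque': array([ 0.0092,  0.0253, -0.0014]), 'finger_gap': 0.08539810010996927}
scene [ 1.0744 -0.5251  0.7436] [-0.5442  0.5468 -0.6363] 366.57478076878596
side [0.2268 1.1782 0.9643] [ 0.1736 -0.779  -0.6026] 480.7622760193872
wrist [ 0.2141 -0.5383  0.3727] [-0.2904 -0.0705 -0.9543] 340.81055453097724
```

View pics/scene0.png

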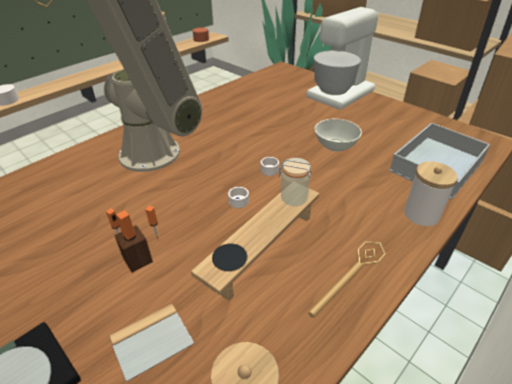

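View pics/side0.png

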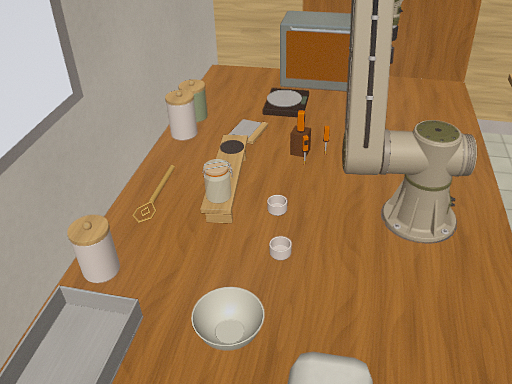

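View pics/wrist0.png

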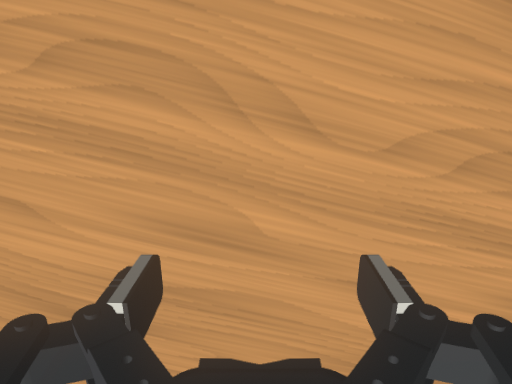

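The scene camera shows three orange-handled things near the dark block: (126,225) in the holder, with smaller ones at (113,217) and (152,215). There are two white ramekins, at (238,197) and (270,166). The coaster is at (230,257) and the jar at (296,182). Next I'll take close crops of the candidates.

Run:
```python
from h import *
s=cv2.imread('pics/scene0.png');d=cv2.imread('pics/side0.png')
a=cv2.resize(s[195:275,95:175],(390,390),interpolation=cv2.INTER_CUBIC)
b=cv2.resize(d[100:180,270:350],(390,390),interpolation=cv2.INTER_CUBIC)
e=cv2.resize(s[150:215,220:285],(390,200*2-10),interpolation=cv2.INTER_CUBIC)
f=cv2.resize(d[190:265,250:325],(390,390),interpolation=cv2.INTER_CUBIC)
cv2.imwrite('pics/c1.png',np.hstack([a,b]));cv2.imwrite('pics/c2.png',np.hstack([e,f]))
```

```text
(no output)
```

View pics/c1.png

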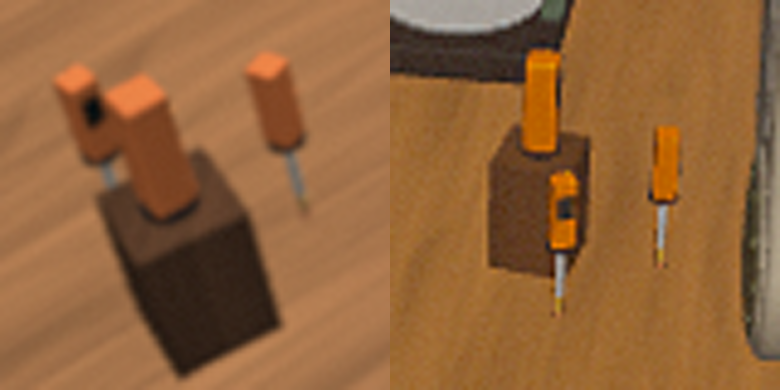

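View pics/c2.png

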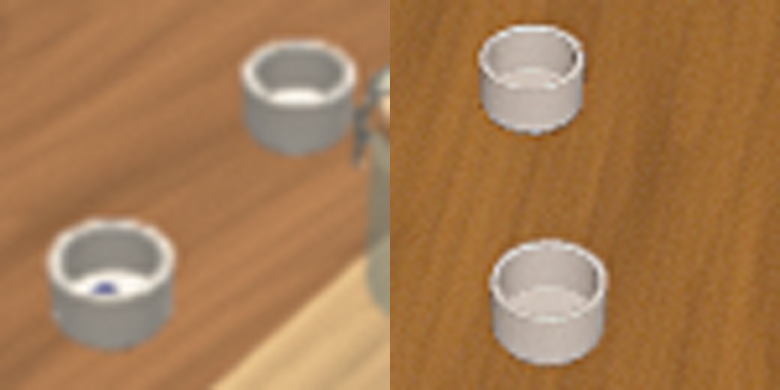

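The crops settle the choices. The ramekin at scene (238,197) has the blue dot and the one at (270,166) is plain. The probe is the largest orange handle, standing in the block at (126,225). The other two are smaller hanging look-alikes. Now I'll measure.

Run:
```python
from h import *
np.set_printoptions(precision=4,suppress=True)
ims={n:cv2.imread(f'pics/{n}0.png') for n in('scene','side')}
C={n:env.calibration(n) for n in ims}
def blobs(m,x0,y0,x1,y1):
    z=np.zeros_like(m);z[y0:y1,x0:x1]=m[y0:y1,x0:x1]
    cs,_=cv2.findContours(z,cv2.RETR_EXTERNAL,cv2.CHAIN_APPROX_NONE)
    return max(cs,key=cv2.contourArea)
def cen(k):
    h=cv2.convexHull(k);M=cv2.moments(h);return np.array([M['m10']/M['m00'],M['m01']/M['m00']])
for n,boxes in {'scene':{'ramA':(222,180,255,212),'ramB':(256,152,283,178)},'side':{'ramA':(262,192,292,218),'ramB':(265,233,296,262)}}.items():
    hsv=cv2.cvtColor(ims[n],cv2.COLOR_BGR2HSV)
    m=((hsv[...,1]<70)&(hsv[...,2]>90)).astype(np.uint8)
    for q,b in boxes.items():
        k=blobs(m,*b);u=cen(k);print(n,q,cv2.boundingRect(k),u,onz(C[n],[u],0.019)[0])
for n,b in {'scene':(205,235,255,275),'side':(212,135,250,158)}.items():
    m=(ims[n].max(2)<75).astype(np.uint8);k=blobs(m,*b);u=cen(k)
    print(n,'coaster',cv2.boundingRect(k),u,onz(C[n],[u],0.084)[0])
    P=onz(C[n],k.reshape(-1,2),0.084);print('extent',np.ptp(P[:,0]),np.ptp(P[:,1]))
ob={}
for n,b in {'scene':(115,205,142,245),'side':(290,105,312,133)}.items():
    hsv=cv2.cvtColor(ims[n],cv2.COLOR_BGR2HSV)
    m=((hsv[...,0]<20)&(hsv[...,1]>(170 if n=='scene' else 215))&(hsv[...,2]>120)).astype(np.uint8);k=blobs(m,*b);u=cen(k);ob[n]=u
    print(n,'handle',cv2.boundingRect(k),cv2.contourArea(k),u,onz(C[n],[u],0.13)[0])
print(tri(C['scene'],ob['scene'],C['side'],ob['side']))
# holder top corners scene (hand px from crop 390/80=4.875)
for n,o,pts in (('scene',(95,195),[(98,192),(140,265),(247,215),(203,150)]),):
    uv=np.array(pts)/4.875+np.array(o);print(onz(C[n],uv,0.09))
```

```text
scene ramA (228, 187, 21, 21) [238.0887 196.7885] [0.4324 0.0408 0.019 ]
scene ramB (260, 157, 23, 19) [271.0339 166.2145] [0.3973 0.2279 0.019 ]
side ramA (267, 195, 21, 21) [276.9045 204.5832] [0.4338 0.0395 0.019 ]
side ramB (269, 236, 23, 24) [280.1298 247.5208] [0.3914 0.2247 0.019 ]
scene coaster (213, 244, 33, 27) [229.0286 256.8817] [ 0.6318 -0.1738  0.084 ]
extent 0.07947826486681031 0.07863398632187696
side coaster (221, 140, 23, 14) [231.7525 146.492 ] [ 0.6272 -0.165   0.084 ]
extent 0.07810312903181282 0.08257886343338172
scene handle (115, 211, 20, 28) 249.0 [124.2442 224.1123] [ 0.4053 -0.3054  0.13  ]
side handle (297, 110, 8, 21) 112.5 [300.5904 120.2532] [ 0.4097 -0.3029  0.13  ]
(array([ 0.4085, -0.3051,  0.1304]), np.float64(0.004048273853361641))
[[ 0.3776 -0.3263  0.09  ]
 [ 0.4377 -0.3368  0.09  ]
 [ 0.4471 -0.2811  0.09  ]
 [ 0.3903 -0.2718  0.09  ]]
```

Run:
```python
from h import *
np.set_printoptions(precision=4,suppress=True)
ims={n:cv2.imread(f'pics/{n}0.png') for n in('scene','side')}
cv2.imwrite('pics/c3.png',cv2.resize(ims['scene'][155:300,180:335],(775,596)[:2] if 0 else (640,599),interpolation=cv2.INTER_CUBIC))
C={n:env.calibration(n) for n in ims}
f=np.array
print('look top L/R',tri(C['scene'],f([75,75])/4.875+f([95,195]),C['side'],(f([564,178])-f([390,0]))/4.875+f([270,100])))
print(tri(C['scene'],f([268,66])/4.875+f([95,195]),C['side'],(f([667,130])-f([390,0]))/4.875+f([270,100])))
print(tri(C['scene'],f([268,66])/4.875+f([95,195]),C['side'],(f([564,178])-f([390,0]))/4.875+f([270,100])))
print(tri(C['scene'],f([75,75])/4.875+f([95,195]),C['side'],(f([667,130])-f([390,0]))/4.875+f([270,100])))
print('probe top',tri(C['scene'],f([138,90])/4.875+f([95,195]),C['side'],(f([542,58])-f([390,0]))/4.875+f([270,100])))
```

```text
look top L/R (array([ 0.3616, -0.2882,  0.108 ]), np.float64(0.07585427652532718))
(array([ 0.3409, -0.2307,  0.1225]), np.float64(0.07905373729372338))
(array([ 0.382 , -0.2224,  0.1128]), np.float64(0.003123222863361954))
(array([ 0.3165, -0.2992,  0.1148]), np.float64(0.0009162300080964025))
probe top (array([ 0.4084, -0.3007,  0.1642]), np.float64(0.0007780793159437424))
```

View pics/c3.png

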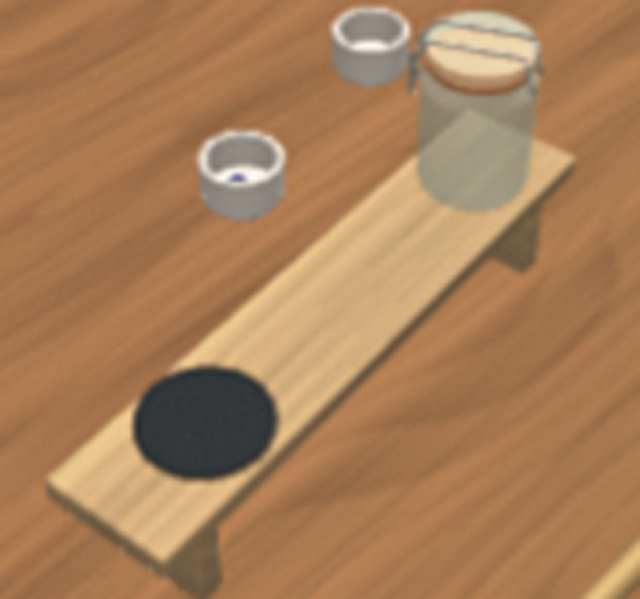

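Run:
```python
from h import *
np.set_printoptions(precision=4,suppress=True)
C=env.calibration('scene')
P=onz(C,np.array([(47,483),(163,562),(575,158),(470,110)])/4.13+np.array([180,155]),0.08);print(P,P.mean(0))
print(onz(C,np.array([(472,180)])/4.13+np.array([180,155]),0.08))
d=P[3]-P[0];print(np.degrees(np.arctan2(d[1],d[0])))
n=np.array([-d[1],d[0]])/np.hypot(*d[:2]);print('dist ramA to inner edge',(np.array([.433,.040])-P[0][:2])@n)
```

```text
[[ 0.6003 -0.2608  0.08  ]
 [ 0.6848 -0.2506  0.08  ]
 [ 0.6416  0.1616  0.08  ]
 [ 0.5553  0.1532  0.08  ]] [ 0.6205 -0.0492  0.08  ]
[[0.6053 0.0953 0.08  ]]
96.2020507879736
dist ramA to inner edge 0.13385873454751437
```

Emit:
servo_tool(increments=[{"x":0.7,"y":1,"az":0.45,"claw":0},{"x":0.7,"y":1,"az":0.45,"claw":0},{"x":0.7,"y":1,"az":0.45,"claw":0},{"x":0.7,"y":1,"az":0.45,"claw":0},{"x":0.7,"y":1,"az":0.45,"claw":0}], newtons=30)

```text
schema error: expected keys claw, x, y, z, ax, ay, az
```

Emit:
servo_tool(increments=[{"x":0.7,"y":1,"az":0.45},{"x":0.7,"y":1,"az":0.45},{"x":0.7,"y":1,"az":0.45},{"x":0.7,"y":1,"az":0.45},{"x":0.7,"y":1,"az":0.45}])

```text
schema error: expected keys claw, x, y, z, ax, ay, az
```

All keys are required.

Emit:
servo_tool(increments=[{"claw":0,"x":0.7,"y":1,"z":0,"ax":0,"ay":0,"az":0.45},{"claw":0,"x":0.7,"y":1,"z":0,"ax":0,"ay":0,"az":0.45},{"claw":0,"x":0.7,"y":1,"z":0,"ax":0,"ay":0,"az":0.45},{"claw":0,"x":0.7,"y":1,"z":0,"ax":0,"ay":0,"az":0.45},{"claw":0,"x":0.7,"y":1,"z":0,"ax":0,"ay":0,"az":0.45}], newtons=30)

```text
clock: 0.65
tcp_pos: [0.2284, -0.4314, 0.248]
orientation: [-0.0, 0.961, 0.278, 0.0]
wrist_force: [-0.3, -0.6, 0.6]
finger_gap: 0.0853
```

Emit:
servo_tool(increments=[{"claw":0,"x":0.7,"y":1,"z":0,"ax":0,"ay":0,"az":0.45},{"claw":0,"x":0.7,"y":1,"z":0,"ax":0,"ay":0,"az":0.45},{"claw":0,"x":0.7,"y":1,"z":0,"ax":0,"ay":0,"az":0.45},{"claw":0,"x":0.7,"y":1,"z":0,"ax":0,"ay":0,"az":0.45},{"claw":0,"x":0.7,"y":1,"z":0,"ax":0,"ay":0,"az":0.45}])

```text
clock: 1.15
tcp_pos: [0.3159, -0.3064, 0.2482]
orientation: [-0.0, 0.905, 0.425, 0.0]
wrist_force: [0.5, -1.4, 0.4]
finger_gap: 0.0854
```

Emit:
servo_tool(increments=[{"claw":0,"x":0.6,"y":1,"z":0,"ax":0,"ay":0,"az":0.45},{"claw":0,"x":0.6,"y":1,"z":0,"ax":0,"ay":0,"az":0.45},{"claw":0,"x":0.4,"y":1,"z":0,"ax":0,"ay":0,"az":0.45},{"claw":0,"x":0.4,"y":1,"z":0,"ax":0,"ay":0,"az":0.45},{"claw":0,"x":0.4,"y":1,"z":0,"ax":0,"ay":0,"az":0.45}])

```text
clock: 1.65
tcp_pos: [0.3756, -0.1814, 0.2481]
orientation: [-0.0, 0.828, 0.561, -0.0]
wrist_force: [0.5, 0.0, 0.4]
finger_gap: 0.0856
```

Emit:
servo_tool(increments=[{"claw":0,"x":0.3,"y":1,"z":0,"ax":0,"ay":0,"az":0.45},{"claw":0,"x":0.3,"y":1,"z":0,"ax":0,"ay":0,"az":0.45},{"claw":0,"x":0.3,"y":1,"z":0,"ax":0,"ay":0,"az":0.45},{"claw":0,"x":0.3,"y":1,"z":0,"ax":0,"ay":0,"az":0.45},{"claw":0,"x":0.3,"y":0.8,"z":0,"ax":0,"ay":0,"az":0.45}])

```text
clock: 2.15
tcp_pos: [0.4128, -0.0612, 0.2482]
orientation: [-0.0, 0.729, 0.684, -0.0]
wrist_force: [0.6, 0.2, 0.3]
finger_gap: 0.0855
```

Emit:
servo_tool(increments=[{"claw":0,"x":0.2,"y":0.8,"z":-0.3,"ax":0,"ay":0,"az":0.45},{"claw":0,"x":0.1,"y":0.5,"z":-0.3,"ax":0,"ay":0,"az":0.45},{"claw":0,"x":0,"y":0,"z":0,"ax":0,"ay":0,"az":0}])

```text
clock: 2.45
tcp_pos: [0.4198, -0.0287, 0.2323]
orientation: [-0.001, 0.685, 0.728, -0.0]
wrist_force: [-0.2, -1.4, -0.4]
finger_gap: 0.0854
```

```bash
cat > a.py <<'E'
from h import *
import sys
np.set_printoptions(precision=4,suppress=True)
n,f=sys.argv[1:3]
c=env.calibration(n);im=snap(n,f);np.save('pics/'+f+'.npy',np.array([c],dtype=object),allow_pickle=True)
s=env.get_state();print(s['clock'],s['tcp_pos'],s['orientation'])
E
python3 a.py wrist w1.png
```

```text
2.5 [ 0.42   -0.0295  0.2328] [-0.0005  0.6859  0.7277 -0.0004]
```

View pics/w1.png

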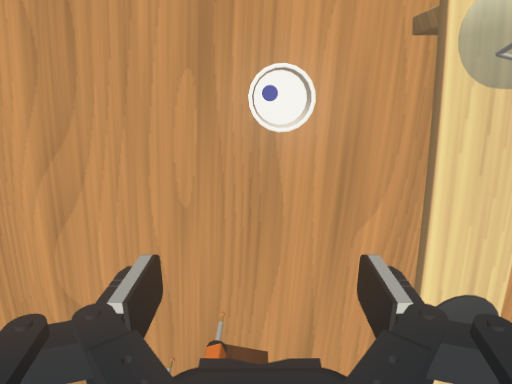

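The wrist view shows the dotted ramekin at (282,97) with its blue dot at (270,93). It sits between the jaws and ahead of them.

Run:
```python
from h import *
np.set_printoptions(precision=4,suppress=True)
c=np.load('pics/w1.png.npy',allow_pickle=True)[0]
im=cv2.imread('pics/w1.png');hsv=cv2.cvtColor(im,cv2.COLOR_BGR2HSV)
m=((hsv[...,1]<60)&(hsv[...,2]>150)).astype(np.uint8);m[:, :235]=0;m[:,330:]=0;m[150:]=0
k=max(cv2.findContours(m,cv2.RETR_EXTERNAL,cv2.CHAIN_APPROX_NONE)[0],key=cv2.contourArea)
P=onz(c,k.reshape(-1,2),0.038);(x,y),r=cv2.minEnclosingCircle(P[:,:2].astype(np.float32));print('ram',x,y,r)
b=((hsv[...,0]>105)&(hsv[...,0]<135)&(hsv[...,1]>120)).astype(np.uint8);b[150:]=0;b[:,330:]=0
M=cv2.moments(b,True);u=[M['m10']/M['m00'],M['m01']/M['m00']];D=onz(c,[u],0.006)[0];print('dot',u,D)
print('off',D[:2]-[x,y],np.hypot(*(D[:2]-[x,y])))
```

```text
ram 0.4347876310348511 0.04121456667780876 0.0308198481798172Traceback (most recent call last):
  File "<stdin>", line 9, in <module>
ZeroDivisionError: float division by zero
```

Emit:
servo_tool(increments=[{"claw":0,"x":0.2,"y":0.9,"z":-0.5,"ax":0,"ay":0,"az":0},{"claw":0,"x":0.2,"y":0.9,"z":-0.8,"ax":0,"ay":0,"az":0},{"claw":0,"x":0.18,"y":0.9,"z":-1,"ax":0,"ay":0,"az":0},{"claw":0,"x":0,"y":0.12,"z":-1,"ax":0,"ay":0,"az":0},{"claw":0,"x":0,"y":0,"z":-1,"ax":0,"ay":0,"az":0}])

```text
clock: 3.0
tcp_pos: [0.4354, 0.0403, 0.1254]
orientation: [0.0, 0.686, 0.727, 0.0]
wrist_force: [0.5, -0.6, -0.2]
finger_gap: 0.0855
```

Emit:
servo_tool(increments=[{"claw":0,"x":0,"y":0,"z":-1,"ax":0,"ay":0,"az":0},{"claw":0,"x":0,"y":0,"z":-0.7,"ax":0,"ay":0,"az":0},{"claw":0,"x":0,"y":0,"z":-0.5,"ax":0,"ay":0,"az":0},{"claw":0,"x":0,"y":0,"z":0,"ax":0,"ay":0,"az":0},{"claw":0,"x":0,"y":0,"z":0,"ax":0,"ay":0,"az":0}])

```text
clock: 3.5
tcp_pos: [0.4352, 0.0398, 0.0712]
orientation: [0.0, 0.687, 0.727, -0.0]
wrist_force: [-0.1, 0.1, 0.9]
finger_gap: 0.0854
```

Emit:
servo_tool(increments=[{"claw":0,"x":0,"y":0.05,"z":-0.7,"ax":0,"ay":0,"az":0},{"claw":0,"x":0,"y":0,"z":-0.7,"ax":0,"ay":0,"az":0},{"claw":0,"x":0,"y":0,"z":-0.6,"ax":0,"ay":0,"az":0},{"claw":0,"x":0,"y":0,"z":0,"ax":0,"ay":0,"az":0}])

```text
clock: 3.9
tcp_pos: [0.4344, 0.0414, 0.0204]
orientation: [-0.0, 0.686, 0.727, -0.0]
wrist_force: [0.1, 0.2, 0.3]
finger_gap: 0.0854
```

```bash
python3 a.py wrist w2.png
```

```text
3.95 [0.435  0.0414 0.0212] [-0.0001  0.6864  0.7272 -0.0001]
```

View pics/w2.png

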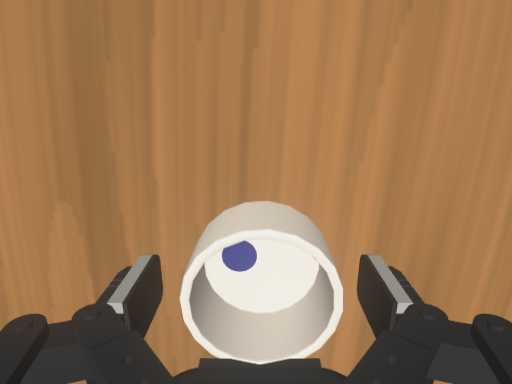

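The ramekin rim, centred at (262,300), sits midway between the pads. Closing now.

Emit:
servo_tool(increments=[{"claw":0.5,"x":0,"y":0,"z":0,"ax":0,"ay":0,"az":0},{"claw":0.5,"x":0,"y":0,"z":0,"ax":0,"ay":0,"az":0},{"claw":0.5,"x":0,"y":0,"z":0,"ax":0,"ay":0,"az":0},{"claw":0.5,"x":0,"y":0,"z":0,"ax":0,"ay":0,"az":0},{"claw":0.5,"x":0,"y":0,"z":0,"ax":0,"ay":0,"az":0}], newtons=40)

```text
clock: 4.45
tcp_pos: [0.436, 0.0414, 0.0224]
orientation: [0.001, 0.686, 0.727, 0.001]
wrist_force: [-1.3, -1.4, 6.2]
finger_gap: 0.0618
```

Emit:
servo_tool(increments=[{"claw":0.5,"x":0,"y":0,"z":0,"ax":0,"ay":0,"az":0},{"claw":0.5,"x":0,"y":0,"z":0,"ax":0,"ay":0,"az":0},{"claw":0.5,"x":0,"y":0,"z":0.2,"ax":0,"ay":0,"az":0},{"claw":0.5,"x":0,"y":0,"z":0.3,"ax":0,"ay":0,"az":0}])

```text
clock: 4.85
tcp_pos: [0.4348, 0.0417, 0.0339]
orientation: [-0.0, 0.686, 0.727, -0.0]
wrist_force: [-0.0, -0.7, -2.1]
finger_gap: 0.0617
```

```bash
python3 a.py wrist w3.png
```

```text
4.9 [0.4357 0.0416 0.035 ] [0.0006 0.6862 0.7274 0.0005]
```

View pics/w3.png

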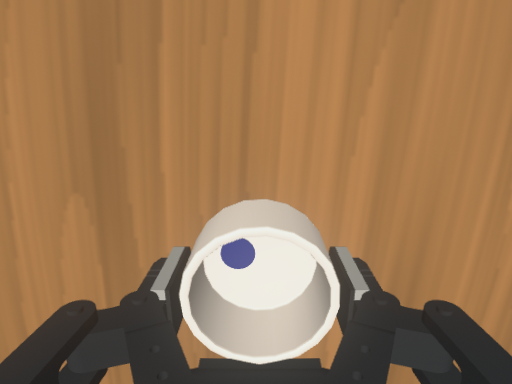

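Emit:
servo_tool(increments=[{"claw":0.5,"x":0,"y":0,"z":0.5,"ax":0,"ay":0,"az":0},{"claw":0.5,"x":0,"y":0,"z":0.8,"ax":0,"ay":0,"az":0},{"claw":0.5,"x":0,"y":-0.1,"z":1,"ax":0,"ay":0,"az":0},{"claw":0.5,"x":0,"y":-0.3,"z":1,"ax":0,"ay":0,"az":0},{"claw":0.5,"x":0.1,"y":-0.5,"z":1,"ax":0,"ay":0,"az":0}])

```text
clock: 5.4
tcp_pos: [0.4369, 0.0194, 0.1421]
orientation: [-0.0, 0.686, 0.728, 0.0]
wrist_force: [0.9, -0.2, -1.7]
finger_gap: 0.0618
```

Emit:
servo_tool(increments=[{"claw":0.5,"x":0.3,"y":-0.7,"z":1,"ax":0,"ay":0,"az":0},{"claw":0.5,"x":0.5,"y":-0.8,"z":0.9,"ax":0,"ay":0,"az":0},{"claw":0.5,"x":0.6,"y":-0.9,"z":0.7,"ax":0,"ay":0,"az":0},{"claw":0.5,"x":0.7,"y":-1,"z":0.5,"ax":0,"ay":0,"az":0},{"claw":0.5,"x":0.7,"y":-1,"z":0,"ax":0,"ay":0,"az":0}])

```text
clock: 5.9
tcp_pos: [0.5091, -0.0921, 0.221]
orientation: [0.002, 0.686, 0.727, 0.001]
wrist_force: [0.3, 0.3, -1.1]
finger_gap: 0.0615
```

Emit:
servo_tool(increments=[{"claw":0.5,"x":0.8,"y":-1,"z":0,"ax":0,"ay":0,"az":0},{"claw":0.5,"x":0.8,"y":-1,"z":0,"ax":0,"ay":0,"az":0},{"claw":0.5,"x":0.8,"y":-1,"z":0,"ax":0,"ay":0,"az":0},{"claw":0.5,"x":0.8,"y":-1,"z":0,"ax":0,"ay":0,"az":0},{"claw":0.5,"x":0.8,"y":-0.9,"z":0,"ax":0,"ay":0,"az":0}])

```text
clock: 6.4
tcp_pos: [0.608, -0.2146, 0.2183]
orientation: [-0.0, 0.686, 0.727, -0.0]
wrist_force: [0.9, -0.5, -0.8]
finger_gap: 0.0617
```

Emit:
servo_tool(increments=[{"claw":0.5,"x":0.6,"y":-0.6,"z":0,"ax":0,"ay":0,"az":0},{"claw":0.5,"x":0.3,"y":-0.4,"z":0,"ax":0,"ay":0,"az":0},{"claw":0.5,"x":0,"y":0,"z":0,"ax":0,"ay":0,"az":0},{"claw":0.5,"x":0,"y":0,"z":0,"ax":0,"ay":0,"az":0}])

```text
clock: 6.8
tcp_pos: [0.6295, -0.238, 0.2179]
orientation: [-0.001, 0.686, 0.727, -0.0]
wrist_force: [-0.8, 1.0, -2.4]
finger_gap: 0.0617
```

```bash
python3 a.py wrist w4.png
```

```text
6.85 [ 0.6294 -0.2377  0.2182] [-0.0005  0.6861  0.7275 -0.    ]
```

View pics/w4.png

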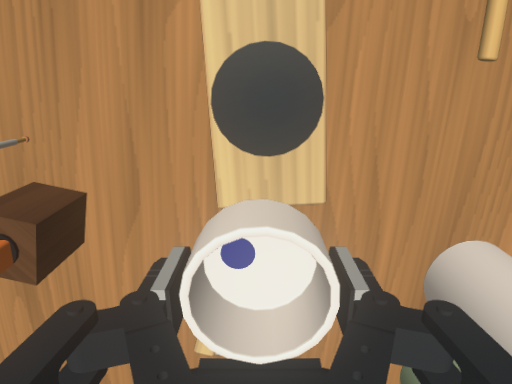

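The coaster is clear at (267,98), and the ramekin is held upright in the jaws.

```bash
cat > m4.py <<'E'
from h import *
np.set_printoptions(precision=4,suppress=True)
c=np.load('pics/w4.png.npy',allow_pickle=True)[0]
im=cv2.imread('pics/w4.png');hsv=cv2.cvtColor(im,cv2.COLOR_BGR2HSV)
m=(im.max(2)<90).astype(np.uint8);m[200:]=0;m[:,:195]=0;m[:,340:]=0
k=max(cv2.findContours(m,cv2.RETR_EXTERNAL,cv2.CHAIN_APPROX_NONE)[0],key=cv2.contourArea)
P=onz(c,k.reshape(-1,2),0.084);print('coaster',cv2.minEnclosingCircle(P[:,:2].astype(np.float32)),P[:,:2].min(0)/2+P[:,:2].max(0)/2)
tz=0.2182
# dot
b=((hsv[...,0]>100)&(hsv[...,0]<140)&(hsv[...,1]>100)&(hsv[...,2]>60)).astype(np.uint8);b[:220]=0;b[290:]=0;b[:,:210]=0;b[:,270:]=0
M=cv2.moments(b,True);print(M['m00'])
u=[M['m10']/M['m00'],M['m01']/M['m00']];print('dot',u,onz(c,[u],tz-0.0222+0.006))
# rim outer: brightest top contour points, fit ellipse
w=((hsv[...,1]<40)&(hsv[...,2]>215)).astype(np.uint8);w[:215]=0
cv2.imwrite('pics/rimmask.png',w*255)
r=proj(c,[[0.6294+.031*np.cos(t),-0.2377+.031*np.sin(t),tz+.0158] for t in np.arange(0,6.3,.1)])
for p in r: cv2.circle(im,(int(p[0]+.5),int(p[1]+.5)),1,(0,0,255),-1)
r=proj(c,[[0.6294+.0305*np.cos(t),-0.2377+.028*np.sin(t),tz-.0222] for t in np.arange(0,6.3,.1)])
cv2.imwrite('pics/rimov.png',im)
print(onz(env.calibration('side'),[[183,138],[193,120]],0))
print(onz(c,[[430,280]],0.1))
E
python3 m4.py
```

```text
coaster ((0.6304249167442322, -0.16956277191638947), 0.04126402363181114) [ 0.6304 -0.1696]
377.0
dot [232.27055702917772, 251.09814323607426] [[ 0.6163 -0.2335  0.202 ]]
[[ 0.8691 -0.3224  0.    ]
 [ 0.8753 -0.4656  0.    ]]
[[ 0.7749 -0.3033  0.1   ]]
```

View pics/rimov.png

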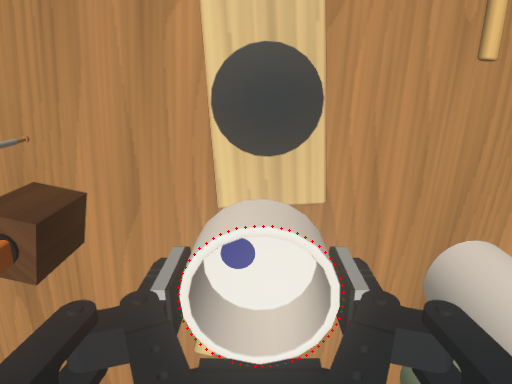

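The overlay confirms the ramekin is centred on the TCP. The coaster centre comes out at (0.6304, -0.1696).

Emit:
servo_tool(increments=[{"claw":0.5,"x":0.04,"y":0.5,"z":0,"ax":0,"ay":0,"az":0},{"claw":0.5,"x":0,"y":0.8,"z":-0.3,"ax":0,"ay":0,"az":0},{"claw":0.5,"x":0,"y":0.8,"z":-0.6,"ax":0,"ay":0,"az":0},{"claw":0.5,"x":0,"y":0.5,"z":-0.8,"ax":0,"ay":0,"az":0},{"claw":0.5,"x":0,"y":0.13,"z":-0.8,"ax":0,"ay":0,"az":0}])

```text
clock: 7.35
tcp_pos: [0.6306, -0.1667, 0.1562]
orientation: [0.0, 0.685, 0.728, 0.001]
wrist_force: [0.4, 0.3, -2.4]
finger_gap: 0.0619
```

Emit:
servo_tool(increments=[{"claw":0.5,"x":0,"y":0,"z":-0.7,"ax":0,"ay":0,"az":0},{"claw":0.5,"x":0,"y":0,"z":-0.5,"ax":0,"ay":0,"az":0},{"claw":0.5,"x":0,"y":0,"z":-0.3,"ax":0,"ay":0,"az":0},{"claw":0.5,"x":0,"y":0,"z":0,"ax":0,"ay":0,"az":0},{"claw":0.5,"x":0,"y":0,"z":0,"ax":0,"ay":0,"az":0}])

```text
clock: 7.85
tcp_pos: [0.6313, -0.1702, 0.1191]
orientation: [0.0, 0.686, 0.727, 0.0]
wrist_force: [0.3, 0.5, -1.7]
finger_gap: 0.062
```

Emit:
servo_tool(increments=[{"claw":0.5,"x":-0.03,"y":0.02,"z":-0.2,"ax":0,"ay":0,"az":0},{"claw":0.5,"x":0,"y":0,"z":-0.16,"ax":0,"ay":0,"az":0},{"claw":0.5,"x":0,"y":0,"z":-0.06,"ax":0,"ay":0,"az":0},{"claw":0.5,"x":0,"y":0,"z":0,"ax":0,"ay":0,"az":0}])

```text
clock: 8.25
tcp_pos: [0.63, -0.1696, 0.1074]
orientation: [-0.0, 0.686, 0.727, -0.0]
wrist_force: [-1.1, -0.7, -1.4]
finger_gap: 0.0617
```

Emit:
servo_tool(increments=[{"claw":0.5,"x":0,"y":0,"z":-0.05,"ax":0,"ay":0,"az":0},{"claw":0.5,"x":0,"y":0,"z":0,"ax":0,"ay":0,"az":0}])

```text
clock: 8.45
tcp_pos: [0.6303, -0.1697, 0.1067]
orientation: [0.0, 0.686, 0.727, 0.0]
wrist_force: [0.2, -0.2, -1.7]
finger_gap: 0.0618
```

Emit:
servo_tool(increments=[{"claw":0.5,"x":0,"y":0,"z":-0.04,"ax":0,"ay":0,"az":0},{"claw":0.5,"x":0,"y":0,"z":0,"ax":0,"ay":0,"az":0}])

```text
clock: 8.65
tcp_pos: [0.6304, -0.1697, 0.1065]
orientation: [0.0, 0.686, 0.727, 0.0]
wrist_force: [-2.1, 0.8, 3.7]
finger_gap: 0.0617
```

Emit:
servo_tool(increments=[{"claw":0.5,"x":0,"y":0,"z":-0.04,"ax":0,"ay":0,"az":0},{"claw":0.5,"x":0,"y":0,"z":0,"ax":0,"ay":0,"az":0}])

```text
clock: 8.85
tcp_pos: [0.6304, -0.1697, 0.1065]
orientation: [0.001, 0.686, 0.727, 0.0]
wrist_force: [-4.0, 1.6, 8.8]
finger_gap: 0.0618
```

Contact made. I'll ease off slightly, then open.

Emit:
servo_tool(increments=[{"claw":0.5,"x":0,"y":0,"z":0.04,"ax":0,"ay":0,"az":0},{"claw":0.15,"x":0,"y":0,"z":0,"ax":0,"ay":0,"az":0},{"claw":0,"x":0,"y":0,"z":0,"ax":0,"ay":0,"az":0},{"claw":0,"x":0,"y":0,"z":0,"ax":0,"ay":0,"az":0},{"claw":0,"x":0,"y":0,"z":0,"ax":0,"ay":0,"az":0}])

```text
clock: 9.35
tcp_pos: [0.6302, -0.1696, 0.1053]
orientation: [-0.0, 0.686, 0.727, -0.0]
wrist_force: [-0.0, -0.1, -1.1]
finger_gap: 0.0853
```

```bash
python3 a.py wrist w5.png
```

```text
9.4 [ 0.6302 -0.1696  0.1053] [-0.0001  0.6862  0.7274 -0.    ]
```

View pics/w5.png

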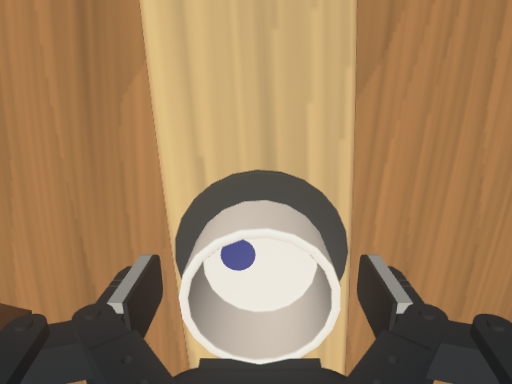

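The ramekin is released upright and centred on the coaster, with the dot at (238,255). Now straight up and back for a measuring look.

Emit:
servo_tool(increments=[{"claw":0,"x":0,"y":0,"z":0.4,"ax":0,"ay":0,"az":0},{"claw":0,"x":0,"y":0,"z":0.8,"ax":0,"ay":0,"az":0},{"claw":0,"x":0,"y":0,"z":1,"ax":0,"ay":0,"az":0},{"claw":0,"x":0,"y":-0.2,"z":1,"ax":0,"ay":0,"az":0},{"claw":0,"x":0,"y":-0.5,"z":0.8,"ax":0,"ay":0,"az":0}])

```text
clock: 9.9
tcp_pos: [0.6307, -0.1865, 0.2082]
orientation: [0.001, 0.686, 0.728, 0.0]
wrist_force: [0.5, -0.5, -0.5]
finger_gap: 0.0853
```

Emit:
servo_tool(increments=[{"claw":0,"x":0,"y":-0.8,"z":0.6,"ax":0,"ay":0,"az":0},{"claw":0,"x":0,"y":-0.8,"z":0,"ax":0,"ay":0,"az":0},{"claw":0,"x":0,"y":-0.5,"z":0,"ax":0,"ay":0,"az":0},{"claw":0,"x":0,"y":0,"z":0,"ax":0,"ay":0,"az":0},{"claw":0,"x":0,"y":0,"z":0,"ax":0,"ay":0,"az":0}])

```text
clock: 10.4
tcp_pos: [0.6295, -0.2395, 0.219]
orientation: [-0.001, 0.687, 0.727, -0.0]
wrist_force: [0.2, -0.3, 0.3]
finger_gap: 0.0855
```

```bash
python3 a.py wrist w6.png
```

```text
10.45 [ 0.6296 -0.239   0.2192] [-0.0013  0.6862  0.7274 -0.0001]
```

View pics/w6.png

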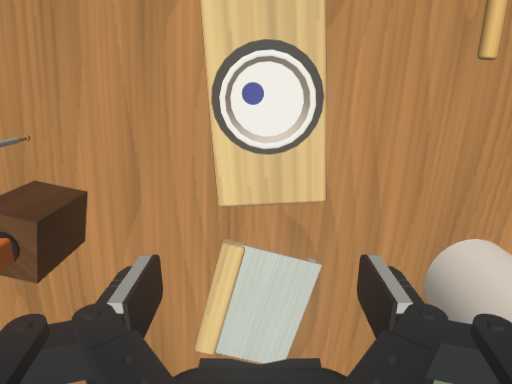

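```bash
cat > m6.py <<'E'
from h import *
np.set_printoptions(precision=4,suppress=True)
c=np.load('pics/w6.png.npy',allow_pickle=True)[0]
im=cv2.imread('pics/w6.png').astype(int);sub=np.zeros(im.shape[:2],bool);sub[60:140,225:310]=1
dot=(sub&(im[...,0]-im[...,2]>40)).astype(np.uint8)
M=cv2.moments(dot,True);u=[M['m10']/M['m00'],M['m01']/M['m00']];D=onz(c,[u],0.09)[0];print('dot',M['m00'],u,D)
# rim outer: white connected
hsv=cv2.cvtColor(im.astype(np.uint8),cv2.COLOR_BGR2HSV)
w=(sub&(hsv[...,1]<60)&(hsv[...,2]>150)).astype(np.uint8)
k=max(cv2.findContours(w,cv2.RETR_EXTERNAL,cv2.CHAIN_APPROX_NONE)[0],key=cv2.contourArea)
P=onz(c,k.reshape(-1,2),0.122);r=cv2.minEnclosingCircle(P[:,:2].astype(np.float32));print('rim',r,(P.min(0)+P.max(0))/2)
m=(im.max(2)<90).astype(np.uint8);m[200:]=0;m[:,:195]=0;m[:,340:]=0
k=max(cv2.findContours(m,cv2.RETR_EXTERNAL,cv2.CHAIN_APPROX_NONE)[0],key=cv2.contourArea)
P=onz(c,k.reshape(-1,2),0.084);print('coaster',cv2.minEnclosingCircle(P[:,:2].astype(np.float32)))
d=D[:2]-np.array(r[0]);print('dot off',d,np.hypot(*d))
E
python3 m6.py
```

```text
dot 367.0 [252.44141689373296, 93.06267029972751] [ 0.6194 -0.1661  0.09  ]
rim ((0.6296591758728027, -0.1697014421224594), 0.0307818241417408) [ 0.63   -0.1697  0.122 ]
coaster ((0.6625227928161621, -0.14548951387405396), 0.004189115948975086)
dot off [-0.0102  0.0036] 0.010825610737553741
```

Dot measured at (0.6194, -0.1661), 10.8 mm off axis as expected. The ramekin is within 1 mm of the coaster centre. Next, the probe.

Emit:
servo_tool(increments=[{"claw":0,"x":-0.5,"y":-0.3,"z":0.4,"ax":0,"ay":0,"az":-0.17},{"claw":0,"x":-1,"y":-0.6,"z":0.5,"ax":0,"ay":0,"az":-0.2},{"claw":0,"x":-1,"y":-0.6,"z":0.5,"ax":0,"ay":0,"az":-0.2},{"claw":0,"x":-1,"y":-0.6,"z":0.5,"ax":0,"ay":0,"az":-0.2},{"claw":0,"x":-1,"y":-0.6,"z":0.3,"ax":0,"ay":0,"az":-0.2}])

```text
clock: 10.95
tcp_pos: [0.5163, -0.3073, 0.2774]
orientation: [0.001, 0.734, 0.679, 0.0]
wrist_force: [0.7, -1.9, -0.5]
finger_gap: 0.0853
```

Emit:
servo_tool(increments=[{"claw":0,"x":-1,"y":-0.6,"z":0.3,"ax":0,"ay":0,"az":-0.2},{"claw":0,"x":-1,"y":-0.6,"z":0.3,"ax":0,"ay":0,"az":-0.2},{"claw":0,"x":-1,"y":-0.6,"z":0.2,"ax":0,"ay":0,"az":-0.2},{"claw":0,"x":-0.8,"y":-0.5,"z":0.2,"ax":0,"ay":0,"az":-0.1},{"claw":0,"x":-0.5,"y":-0.3,"z":0,"ax":0,"ay":0,"az":0}])

```text
clock: 11.45
tcp_pos: [0.4086, -0.3727, 0.3021]
orientation: [0.001, 0.767, 0.642, -0.0]
wrist_force: [0.1, -0.3, -0.6]
finger_gap: 0.0852
```

Emit:
servo_tool(increments=[{"claw":0,"x":0,"y":0,"z":0,"ax":0,"ay":0,"az":0},{"claw":0,"x":0,"y":0,"z":0,"ax":0,"ay":0,"az":0}])

```text
clock: 11.65
tcp_pos: [0.4103, -0.3718, 0.3006]
orientation: [0.0, 0.766, 0.643, 0.0]
wrist_force: [0.8, -0.1, -0.0]
finger_gap: 0.0854
```

```bash
python3 a.py wrist w7.png
```

```text
11.7 [ 0.4106 -0.3715  0.3004] [-0.0001  0.766   0.6429  0.0002]
```

View pics/w7.png

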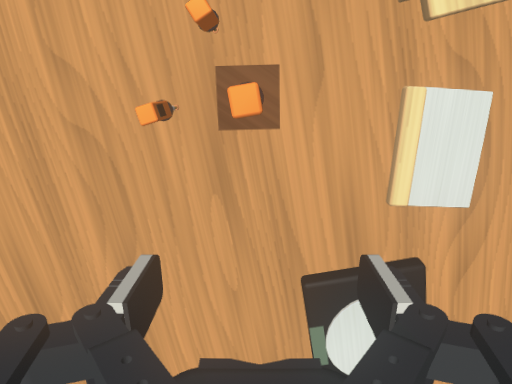

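The holder is at (248,97), and the largest handle's top face is at (245,99), turned slightly relative to the block. The look-alikes at (155,112) and (202,13) are smaller.

```bash
cat > m7.py <<'E'
from h import *
np.set_printoptions(precision=4,suppress=True)
c=np.load('pics/w7.png.npy',allow_pickle=True)[0]
im=cv2.imread('pics/w7.png');hsv=cv2.cvtColor(im,cv2.COLOR_BGR2HSV)
sub=np.zeros(im.shape[:2],bool);sub[60:140,210:290]=1
m=(sub&(hsv[...,2]>200)&(hsv[...,1]>150)).astype(np.uint8)
k=max(cv2.findContours(m,cv2.RETR_EXTERNAL,cv2.CHAIN_APPROX_NONE)[0],key=cv2.contourArea)
P=onz(c,k.reshape(-1,2),0.166);r=cv2.minAreaRect(P[:,:2].astype(np.float32)*1000);print('top',r)
print(cv2.boxPoints(r))
h=(sub&(im[...,2]<130)).astype(np.uint8)
k=max(cv2.findContours(h,cv2.RETR_EXTERNAL,cv2.CHAIN_APPROX_NONE)[0],key=cv2.contourArea)
P=onz(c,k.reshape(-1,2),0.09);r=cv2.minAreaRect(P[:,:2].astype(np.float32)*1000);print('holder',r)
cv2.imwrite('pics/c7.png',cv2.resize(im[50:150,190:300],(660,600),interpolation=cv2.INTER_CUBIC))
E
python3 m7.py
```

```text
top ((410.5361022949219, -301.7835388183594), (22.48838233947754, 22.6787052154541), 89.79251861572266)
[[ 399.1561 -312.9866]
 [ 421.8347 -313.0687]
 [ 421.9161 -290.5805]
 [ 399.2375 -290.4984]]
holder ((409.30889892578125, -309.51025390625), (43.242008209228516, 58.488319396972656), 79.94844055175781)
```

View pics/c7.png

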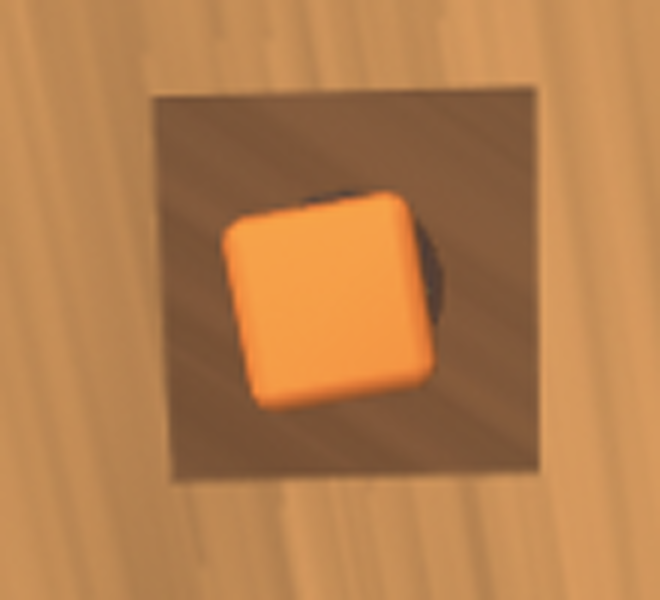

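Emit:
servo_tool(increments=[{"claw":0,"x":0,"y":0.5,"z":-0.1,"ax":0,"ay":0,"az":0.3},{"claw":0,"x":0,"y":0.9,"z":-0.4,"ax":0,"ay":0,"az":0.3},{"claw":0,"x":0,"y":0.9,"z":-0.5,"ax":0,"ay":0,"az":0.3},{"claw":0,"x":0,"y":0.49,"z":-0.6,"ax":0,"ay":0,"az":0.33},{"claw":0,"x":0,"y":0,"z":-0.6,"ax":0,"ay":0,"az":0}])

```text
clock: 12.2
tcp_pos: [0.4106, -0.299, 0.245]
orientation: [-0.0, 0.706, 0.708, 0.0]
wrist_force: [0.7, -0.1, -0.6]
finger_gap: 0.0854
```

Emit:
servo_tool(increments=[{"claw":0,"x":0,"y":0,"z":-0.5,"ax":0,"ay":0,"az":0},{"claw":0,"x":0,"y":0,"z":0,"ax":0,"ay":0,"az":0},{"claw":0,"x":0,"y":0,"z":0,"ax":0,"ay":0,"az":0}])

```text
clock: 12.5
tcp_pos: [0.4104, -0.302, 0.233]
orientation: [-0.0, 0.708, 0.706, 0.0]
wrist_force: [-0.5, -0.2, -0.4]
finger_gap: 0.0855
```

```bash
python3 a.py wrist w8.png
```

```text
12.55 [ 0.4106 -0.3024  0.2335] [0.0002 0.708  0.7062 0.0001]
```

View pics/w8.png

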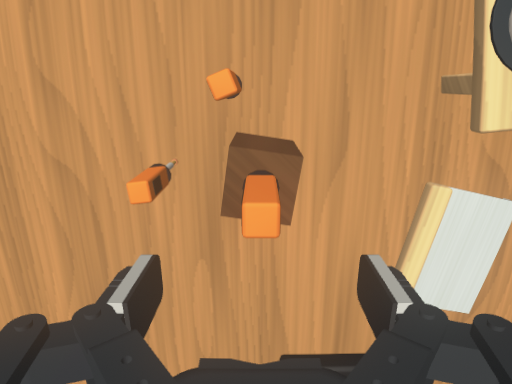

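The handle is centred between the pads and square to them, with its top at (261,221). Descending.

Emit:
servo_tool(increments=[{"claw":0,"x":0,"y":0,"z":-0.6,"ax":0,"ay":0,"az":0},{"claw":0,"x":0,"y":0,"z":-0.9,"ax":0,"ay":0,"az":0},{"claw":0,"x":0,"y":0,"z":-0.9,"ax":0,"ay":0,"az":0},{"claw":0,"x":0,"y":0,"z":-0.8,"ax":0,"ay":0,"az":0},{"claw":0,"x":0,"y":0,"z":-0.6,"ax":0,"ay":0,"az":0}])

```text
clock: 13.05
tcp_pos: [0.4103, -0.3028, 0.1376]
orientation: [0.0, 0.708, 0.706, 0.0]
wrist_force: [-0.0, -0.3, -0.5]
finger_gap: 0.0855
```

Emit:
servo_tool(increments=[{"claw":0,"x":0,"y":0,"z":-0.14,"ax":0,"ay":0,"az":0},{"claw":0,"x":0,"y":0,"z":0,"ax":0,"ay":0,"az":0},{"claw":0.4,"x":0,"y":0,"z":0,"ax":0,"ay":0,"az":0},{"claw":0.9,"x":0,"y":0,"z":0,"ax":0,"ay":0,"az":0},{"claw":0.9,"x":0,"y":0,"z":0,"ax":0,"ay":0,"az":0}], newtons=50)

```text
clock: 13.55
tcp_pos: [0.4106, -0.3028, 0.1355]
orientation: [0.001, 0.708, 0.706, 0.0]
wrist_force: [0.3, 0.7, 0.6]
finger_gap: 0.0439
```

Emit:
servo_tool(increments=[{"claw":0.9,"x":0,"y":0,"z":0,"ax":0,"ay":0,"az":0},{"claw":0.9,"x":0,"y":0,"z":0,"ax":0,"ay":0,"az":0},{"claw":0.9,"x":0,"y":0,"z":0,"ax":0,"ay":0,"az":0}])

```text
clock: 13.85
tcp_pos: [0.4105, -0.3026, 0.1351]
orientation: [0.0, 0.708, 0.706, 0.0]
wrist_force: [0.3, -0.0, 4.3]
finger_gap: 0.0231
```

```bash
python3 a.py wrist w9.png
```

```text
13.9 [ 0.4105 -0.3026  0.1351] [0.0005 0.7082 0.706  0.    ]
```

View pics/w9.png

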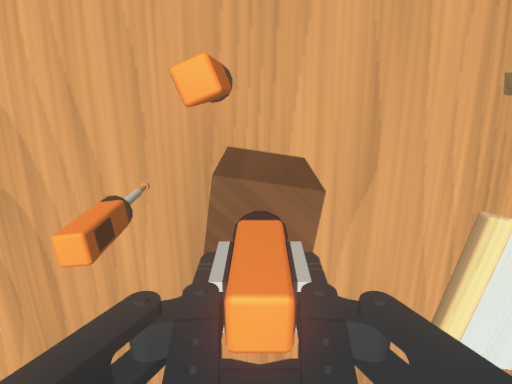

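The handle is gripped square. Lifting straight up.

Emit:
servo_tool(increments=[{"claw":0.9,"x":0,"y":0,"z":0.2,"ax":0,"ay":0,"az":0},{"claw":0.9,"x":0,"y":0,"z":0.4,"ax":0,"ay":0,"az":0},{"claw":0.9,"x":0,"y":0,"z":0.6,"ax":0,"ay":0,"az":0},{"claw":0.9,"x":0,"y":0,"z":0.8,"ax":0,"ay":0,"az":0},{"claw":0.9,"x":0,"y":0,"z":0.9,"ax":0,"ay":0,"az":0}])

```text
clock: 14.4
tcp_pos: [0.4098, -0.302, 0.2077]
orientation: [-0.001, 0.708, 0.706, 0.0]
wrist_force: [0.4, -0.3, -1.6]
finger_gap: 0.0238
```

Emit:
servo_tool(increments=[{"claw":0.9,"x":0,"y":0,"z":0.9,"ax":0,"ay":0,"az":0},{"claw":0.9,"x":0,"y":0,"z":0.9,"ax":0,"ay":0,"az":0},{"claw":0.9,"x":0,"y":0,"z":0.9,"ax":0,"ay":0,"az":0},{"claw":0.9,"x":0,"y":0,"z":0.6,"ax":0,"ay":0,"az":0},{"claw":0.9,"x":0,"y":0,"z":0.3,"ax":0,"ay":0,"az":0}])

```text
clock: 14.9
tcp_pos: [0.4105, -0.3027, 0.2991]
orientation: [0.001, 0.708, 0.706, 0.0]
wrist_force: [-0.3, -0.2, -0.6]
finger_gap: 0.0236
```

Emit:
servo_tool(increments=[{"claw":0.9,"x":0,"y":0,"z":0,"ax":0,"ay":0,"az":0},{"claw":0.9,"x":0,"y":0,"z":0,"ax":0,"ay":0,"az":0}])

```text
clock: 15.1
tcp_pos: [0.41, -0.3022, 0.2965]
orientation: [-0.0, 0.708, 0.706, 0.0]
wrist_force: [0.9, 0.1, -1.8]
finger_gap: 0.0237
```

```bash
python3 a.py wrist w10.png;python3 a.py scene s10.png;python3 a.py side d10.png
```

```text
15.15 [ 0.4099 -0.3021  0.2961] [-0.0008  0.7082  0.706   0.    ]
15.2 [ 0.4098 -0.302   0.296 ] [-0.001   0.7082  0.706   0.    ]
15.25 [ 0.4098 -0.302   0.296 ] [-0.001   0.7082  0.706   0.    ]
```

View pics/w10.png

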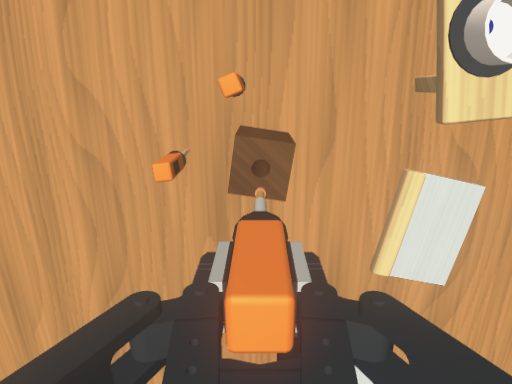

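View pics/s10.png

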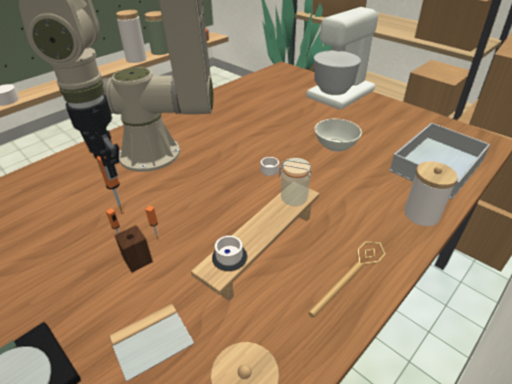

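View pics/d10.png

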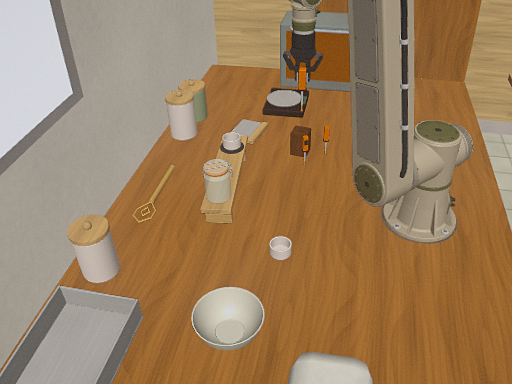

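The probe is out of the holder. In the wrist view its tip is at (260,191) and the stem looks straight. Now to measure the tip relative to the TCP.

Run:
```python
from h import *
np.set_printoptions(precision=4,suppress=True)
c=np.load('pics/w10.png.npy',allow_pickle=True)[0]
im=cv2.imread('pics/w10.png');cv2.imwrite('pics/c10.png',cv2.resize(im[170:260,215:305],(600,600),interpolation=cv2.INTER_CUBIC))
t=[.4099,-.3021,.2961]
print('pred aligned',proj(c,[[t[0],t[1],.170],[t[0],t[1],.251],[t[0],t[1],t[2]-.0451+.076]]))
print(onz(c,[[260,191.5]],.170))
# handle top
```

```text
pred aligned [[260.0238 191.9015]
 [260.091  235.1518]
 [260.2309 328.0604]]
[[ 0.4099 -0.3018  0.17  ]]
```

View pics/c10.png

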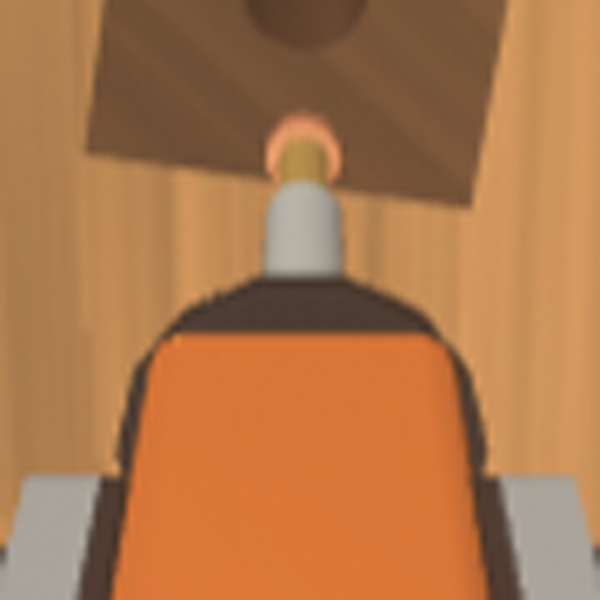

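Tip position matches the TCP in xy within about 0.5 mm. Carrying it over the dot.

Emit:
servo_tool(increments=[{"claw":0.9,"x":0.4,"y":0.26,"z":0,"ax":0,"ay":0,"az":0},{"claw":0.9,"x":0.8,"y":0.52,"z":0,"ax":0,"ay":0,"az":0},{"claw":0.9,"x":0.9,"y":0.58,"z":0,"ax":0,"ay":0,"az":0},{"claw":0.9,"x":0.9,"y":0.58,"z":0,"ax":0,"ay":0,"az":0},{"claw":0.9,"x":0.9,"y":0.58,"z":0,"ax":0,"ay":0,"az":0}])

```text
clock: 15.75
tcp_pos: [0.509, -0.2381, 0.2966]
orientation: [-0.0, 0.708, 0.706, 0.0]
wrist_force: [0.3, -0.9, -1.4]
finger_gap: 0.0236
```

Emit:
servo_tool(increments=[{"claw":0.9,"x":0.9,"y":0.58,"z":0,"ax":0,"ay":0,"az":0},{"claw":0.9,"x":0.9,"y":0.58,"z":0,"ax":0,"ay":0,"az":0},{"claw":0.9,"x":0.9,"y":0.58,"z":0,"ax":0,"ay":0,"az":0},{"claw":0.9,"x":0.8,"y":0.55,"z":0,"ax":0,"ay":0,"az":0},{"claw":0.9,"x":0.6,"y":0.4,"z":0,"ax":0,"ay":0,"az":0}])

```text
clock: 16.25
tcp_pos: [0.6117, -0.1702, 0.2961]
orientation: [-0.001, 0.708, 0.706, 0.0]
wrist_force: [0.8, -0.1, -1.5]
finger_gap: 0.0235
```

Emit:
servo_tool(increments=[{"claw":0.9,"x":0.38,"y":0.23,"z":0,"ax":0,"ay":0,"az":0},{"claw":0.9,"x":0,"y":0,"z":0,"ax":0,"ay":0,"az":0},{"claw":0.9,"x":0,"y":0,"z":0,"ax":0,"ay":0,"az":0},{"claw":0.9,"x":0,"y":0,"z":0,"ax":0,"ay":0,"az":0}])

```text
clock: 16.65
tcp_pos: [0.6191, -0.1668, 0.2971]
orientation: [-0.0, 0.708, 0.706, -0.0]
wrist_force: [0.2, -0.1, -0.5]
finger_gap: 0.0232
```

```bash
python3 a.py wrist w11.png
```

```text
16.7 [ 0.6191 -0.1669  0.2973] [ 0.0001  0.7086  0.7056 -0.    ]
```

View pics/w11.png

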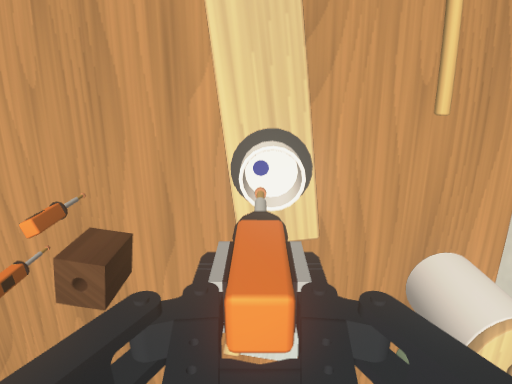

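Run:
```python
from h import *
np.set_printoptions(precision=4,suppress=True)
c=np.load('pics/w11.png.npy',allow_pickle=True)[0]
im=cv2.imread('pics/w11.png').astype(int);sub=np.zeros(im.shape[:2],bool);sub[150:185,245:280]=1
d=(sub&(im[...,0]-im[...,2]>40)).astype(np.uint8)
M=cv2.moments(d,True);u=[M['m10']/M['m00'],M['m01']/M['m00']];print(M['m00'],u,onz(c,[u],0.09))
```

```text
177.0 [260.3446327683616, 167.5536723163842] [[ 0.6194 -0.1661  0.09  ]]
```

The dot comes out at (0.6194, -0.1661) again. Descending to just above it.

Emit:
servo_tool(increments=[{"claw":0.9,"x":0.01,"y":0.03,"z":-0.4,"ax":0,"ay":0,"az":0},{"claw":0.9,"x":0,"y":0,"z":-0.8,"ax":0,"ay":0,"az":0},{"claw":0.9,"x":0,"y":0,"z":-0.8,"ax":0,"ay":0,"az":0},{"claw":0.9,"x":0,"y":0,"z":-0.6,"ax":0,"ay":0,"az":0},{"claw":0.9,"x":0,"y":0,"z":-0.2,"ax":0,"ay":0,"az":0}])

```text
clock: 17.2
tcp_pos: [0.6185, -0.1655, 0.2246]
orientation: [-0.002, 0.708, 0.706, -0.001]
wrist_force: [0.5, -0.6, -0.7]
finger_gap: 0.0238
```

Emit:
servo_tool(increments=[{"claw":0.9,"x":0,"y":0,"z":-0.16,"ax":0,"ay":0,"az":0},{"claw":0.9,"x":0,"y":0,"z":0,"ax":0,"ay":0,"az":0},{"claw":0.9,"x":0,"y":0,"z":0,"ax":0,"ay":0,"az":0},{"claw":0.9,"x":0,"y":0,"z":0,"ax":0,"ay":0,"az":0}])

```text
clock: 17.6
tcp_pos: [0.6204, -0.1658, 0.224]
orientation: [0.001, 0.708, 0.706, 0.0]
wrist_force: [-0.4, 0.9, 0.4]
finger_gap: 0.0235
```

```bash
python3 a.py wrist w12.png; python3 -c "
import cv2
i=cv2.imread('pics/w12.png');cv2.imwrite('pics/c12.png',cv2.resize(i[150:290,190:330],(600,600),interpolation=cv2.INTER_CUBIC))"
```

```text
17.65 [ 0.6204 -0.1658  0.2239] [0.0007 0.7082 0.706  0.0003]
```

View pics/c12.png

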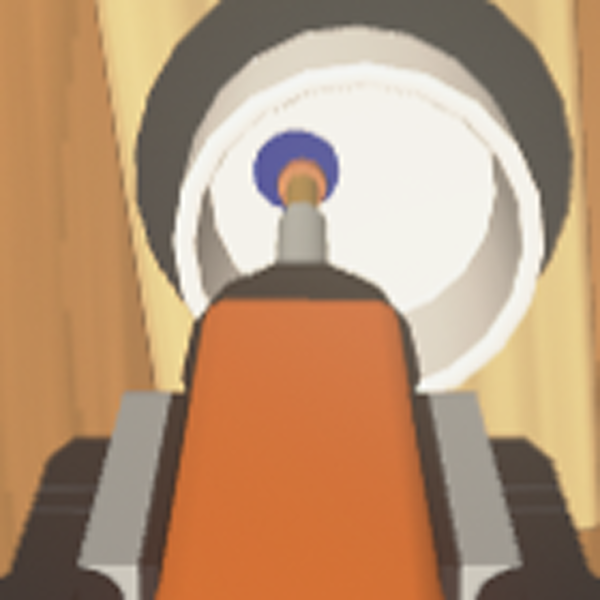

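The tip is just above the dot, at crop (302,183) against the dot at (296,168). I'll press slowly and watch force and height.

Emit:
servo_tool(increments=[{"claw":0.9,"x":-0.02,"y":0,"z":-0.15,"ax":0,"ay":0,"az":0},{"claw":0.9,"x":0,"y":0,"z":-0.1,"ax":0,"ay":0,"az":0},{"claw":0.9,"x":0,"y":0,"z":0,"ax":0,"ay":0,"az":0},{"claw":0.9,"x":0,"y":0,"z":0,"ax":0,"ay":0,"az":0}])

```text
clock: 18.05
tcp_pos: [0.6194, -0.1656, 0.2167]
orientation: [-0.0, 0.708, 0.706, -0.0]
wrist_force: [-0.2, -0.3, -0.5]
finger_gap: 0.0236
```

Emit:
servo_tool(increments=[{"claw":0.9,"x":0,"y":0,"z":-0.06,"ax":0,"ay":0,"az":0},{"claw":0.9,"x":0,"y":0,"z":-0.06,"ax":0,"ay":0,"az":0},{"claw":0.9,"x":0,"y":0,"z":0,"ax":0,"ay":0,"az":0},{"claw":0.9,"x":0,"y":0,"z":0,"ax":0,"ay":0,"az":0}])

```text
clock: 18.45
tcp_pos: [0.6196, -0.1656, 0.214]
orientation: [0.0, 0.708, 0.706, 0.0]
wrist_force: [-0.2, 0.5, 0.9]
finger_gap: 0.0232
```

Emit:
servo_tool(increments=[{"claw":0.9,"x":0,"y":0,"z":-0.06,"ax":0,"ay":0,"az":0},{"claw":0.9,"x":0,"y":0,"z":-0.06,"ax":0,"ay":0,"az":0},{"claw":0.9,"x":0,"y":0,"z":0,"ax":0,"ay":0,"az":0},{"claw":0.9,"x":0,"y":0,"z":0,"ax":0,"ay":0,"az":0}])

```text
clock: 18.85
tcp_pos: [0.6196, -0.1657, 0.2109]
orientation: [0.0, 0.708, 0.706, 0.0]
wrist_force: [-0.0, -1.5, 1.8]
finger_gap: 0.0235
```

```bash
python3 a.py wrist w13.png; python3 -c "
import cv2
from workcell import env
i=cv2.imread('pics/w13.png');cv2.imwrite('pics/c13.png',cv2.resize(i[150:290,190:330],(600,600),interpolation=cv2.INTER_CUBIC))
for k in range(6):
    env.read_camera('side');s=env.get_state();print(s['wrist_force'],s['tcp_pos'])"
```

```text
18.9 [ 0.6196 -0.1657  0.2109] [0.0002 0.7082 0.706  0.0001]
[ 0.02941615 -0.45641408  0.91898965] [ 0.61953382 -0.16565079  0.21094181]
[-0.92489575 -0.32023667  1.54745494] [ 0.61955661 -0.16562013  0.21093311]
[-0.20580518  0.37240986  2.19111617] [ 0.61952024 -0.1656499   0.21091567]
[ 1.02925968 -0.18943014  2.16083983] [ 0.61955658 -0.16564413  0.21092483]
[-0.22256951 -0.88176233  1.31708551] [ 0.61954976 -0.16567049  0.21090468]
[0.01117329 0.42264158 0.61700789] [ 0.61956738 -0.16562597  0.21090773]
```

View pics/c13.png

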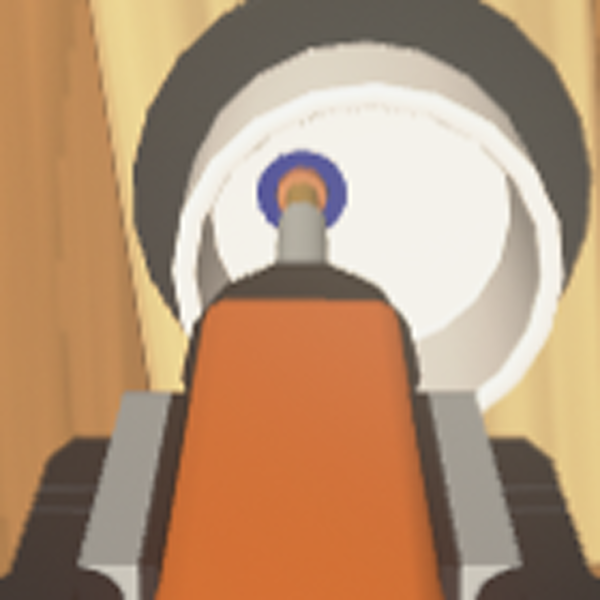

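The tip sits in the middle of the dot, at crop (302,190). Height puts travel at about 5.2 mm, and force agrees, so I need about 1.8 mm more.

Emit:
servo_tool(increments=[{"claw":0.9,"x":0,"y":0,"z":-0.04,"ax":0,"ay":0,"az":0},{"claw":0.9,"x":0,"y":0,"z":-0.03,"ax":0,"ay":0,"az":0},{"claw":0.9,"x":0,"y":0,"z":0,"ax":0,"ay":0,"az":0},{"claw":0.9,"x":0,"y":0,"z":0,"ax":0,"ay":0,"az":0}])

```text
clock: 19.6
tcp_pos: [0.6195, -0.1656, 0.2091]
orientation: [0.0, 0.708, 0.706, 0.0]
wrist_force: [-0.4, -0.1, 2.4]
finger_gap: 0.0239
```

```bash
python3 a.py wrist w14.png; python3 a.py scene s14.png
python3 - <<'E'
from h import *
np.set_printoptions(precision=4,suppress=True)
i=cv2.imread('pics/w14.png');s=cv2.imread('pics/s14.png')
cv2.imwrite('pics/c14.png',np.hstack([cv2.resize(i[160:270,205:315],(400,400),interpolation=cv2.INTER_CUBIC),cv2.resize(s[170:280,180:290],(400,400),interpolation=cv2.INTER_CUBIC)]))
F=[]
for k in range(30):
    env.read_camera('side');q=env.get_state();F.append(np.r_[q['wrist_force'],q['tcp_pos']])
F=np.array(F);print(F.mean(0),F.std(0),q['clock'],q['orientation'],q['finger_gap'])
E
```

```text
19.65 [ 0.6195 -0.1656  0.2091] [0.0001 0.7082 0.706  0.0001]
19.7 [ 0.6195 -0.1656  0.2091] [0.0001 0.7082 0.706  0.0001]
[ 0.6555  0.0506  1.8984  0.6195 -0.1656  0.2091] [0.5364 0.5023 0.4727 0.     0.     0.    ] 21.2 [0.0001 0.7082 0.706  0.0001] 0.023414704296988526
```

View pics/c14.png

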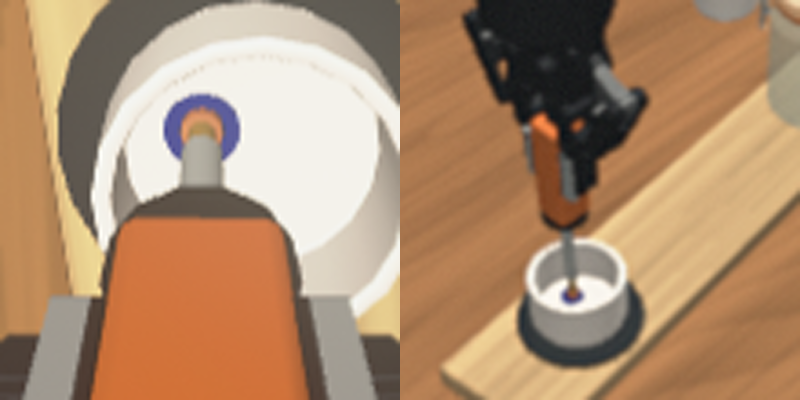

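View pics/s14.png

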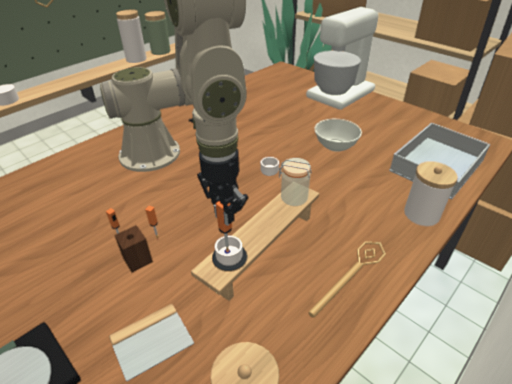

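Height gives 7.0 mm of travel. Mean force of 1.9 N plus about 1 N of thermometer weight gives roughly 2.9 N, or about 7.5 mm. Both are about half. The tip is on the dot and the ramekin is centred, so I'm handing in.

```bash
python3 -c "
from workcell import env
print(env.hand_in())"
```

```text
the job is handed in; nothing more can be done
None
```

The job is done and handed in at about 21 s of the 58 s allowed. The blue-dot ramekin stands upright on the slate coaster and has been let go. The arm is holding the orange thermometer upright with its spring tip on the dot.

- **Ramekin:** the rim centre measured (0.630, -0.170), within about 1 mm of the coaster centre.
- **Tip on the dot:** the dot measured (0.6194, -0.1661), and the same from two views. The TCP ended at (0.6195, -0.1656), and the last wrist picture shows the tip centred on the dot.
- **Tip travel:** the height gives about 7.0 mm pushed in. The mean force of 1.9 N plus roughly 1 N of thermometer weight gives about 2.9 N, or 7.5 mm. The two readings differ by half a millimetre, which is within the force noise; half travel is 7 mm.
- **Other things:** in the last scene picture the jar, plain ramekin, bowl, scraper, holder and look-alikes look unmoved. I checked this by eye, not by measuring.

The first move call was refused because a row must carry all seven keys; nothing moved. My colour mask for the dot found nothing in one wrist picture and picked the wrong spot in another. I did not use either result and re-measured with a corrected mask.

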